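Sort the fittings from a stripped terrarium for cleaning

TASK

A terrarium has just been stripped and its fittings lie about the bench: put the blue ceramic dish and the grey plastic hide in the blue wash basket, the cork bark and the flat sandstone in the bare metal baking pan, and the dial gauge, which must stay dry, in the yellow tray. Lay every piece the right way up and flat on the floor of its tray, not on a rim or on another piece, and put each one down gently rather than letting it drop. Leave the glass jar and the stack of clean white dishes where they stand.

Things in the scene. Friction and masses are not known exactly. Their poses are not given: they have to be found in the camera images.
- dish: Feeding dish, round, blue glazed ceramic, open on top: 62 mm in diameter, 24 mm high, side upright from 7 mm up, wall 4 mm. About 110 g. Origin: centre of its underside; z up. Take it across the outside.
- hide: Hide (little cave), grey plastic: 84 mm long (its x) by 60 mm wide (its y), 45 mm high, flat upright sides, a dark doorway in its -x end, stepped roof. About 90 g. Origin: centre of its underside; z up. Take it across the 60 mm width.
- bark: Piece of cork bark, a half tube lying arch-up, brown with dark fissures: 92 mm long (its x), 44 mm wide (its y), 25 mm high; its long sides are upright over the lowest 13 mm, then slope in. About 50 g. Origin: centre of its underside; z up. Take it low across the 44 mm width.
- stone: Flat basking stone, reddish layered sandstone: 72 mm long (its x), 50 mm wide (its y), 23 mm high; the lowest layer, 11 mm thick, is the full size, the layers above are smaller. About 180 g. Origin: centre of its underside; z up. Take it low across the 50 mm width.
- gauge: Dial gauge (terrarium thermometer), a round black puck with a white face and a red needle upward: 58 mm in diameter, 20 mm high, upright side. About 45 g. Origin: centre of its underside; z up.
- wash_basket: Wash basket, blue plastic with dark slots, 40 mm high, a small loop at rim height on each short side standing out 12 mm. Fixed. Outside 140 mm (its x) by 200 mm (its y, the long way); walls 4 mm thick with upright inner faces, so the flat floor inside is 132 x 192 mm; floor 4 mm thick, so things inside rest 4 mm above the bench. Origin: centre of its underside, on the bench; z up.
- bake_pan: Baking pan, bare grey metal with a rolled rim, 24 mm high (26 mm over the rolled rim). Fixed. Outside 140 mm (its x) by 200 mm (its y, the long way); walls 4 mm thick with upright inner faces, so the flat floor inside is 132 x 192 mm; floor 4 mm thick, so things inside rest 4 mm above the bench. Origin: centre of its underside, on the bench; z up.
- dry_tray: Dry tray, yellow plastic with a dark lining on its floor, 30 mm high (32 mm over the rim). Fixed. Outside 140 mm (its x) by 200 mm (its y, the long way); walls 4 mm thick with upright inner faces, so the flat floor inside is 132 x 192 mm; floor 4 mm thick, so things inside rest 4 mm above the bench. Origin: centre of its underside, on the bench; z up.
- jar: Squat clear glass jar with a dark twist cap, standing on the bench: 60 mm in diameter, 62 mm high; to be left alone. Origin: centre of its underside; z up.
- dish_stack: Stack of two nested clean white ceramic dishes standing on the bench: 84 mm in diameter at the rims, 36 mm high in all, moving as one; to be left alone. Origin: centre of its underside; z up.

How it is judged:
By the outcome, as a careful person would: the job done as asked, in the order asked, and still so for the second after the job is handed in, with the robot touching nothing.
It also fails if it takes over 112 s, if anything falls off the work surface, if the arm or the gripper's body presses on something with over 40 N, if the wrist force passes 120 N, or if a joint passes its speed limit or range.

ROBOT

A 6-joint arm with a two-finger parallel gripper is mounted at the origin on the work surface. World frame = base frame: x ahead of the robot, y to its left, z up, the work surface at z = 0. Lengths are in mm, angles in rad, forces in N, time in s.
With the tool pointing down it reaches from about 400 to 925 mm from the base axis. Payload 12.5 kg.
Tool frame: the origin (TCP) lies midway between the tips of the shut fingers; the grasp point (between the pads) lies 19 mm behind it (env.pinch_z is the z of the grasp point in the tool frame, in mm); z points along the fingers, y is the line along which they close (so a half turn about z gives the same grasp; the last joint's range is limited). The gripper opens to 95 mm and grips with 3 to 60 N. Pads are 20 mm wide; open, the fingers measure 119 mm over their backs; the gripper's body (75 mm by 180 mm) begins 59 mm behind the grasp point.
Start: joints at [-1.273, 0.491, 1.559, -0, 1.092, -0.106], TCP at [245.596, -574.743, 214.661] pointing down, gripper open.
Joint ranges: [-3.1, 3.1], [-0.84, 2.19], [0.05, 2.79], [-1.13, 4.28], [0.06, 2.93], [-2.69, 2.69]. Speed limits (rad/s): [2.22, 2.22, 2.79, 3.14, 3.14, 3.14].

INTERFACE

Orientations are given as [roll, pitch, yaw] about the fixed x, y, z axes, in that order (R = Rz(yaw) Ry(pitch) Rx(roll)).
In Python, from cell import env, eyes gives the robot as it stands.
- The arm moves only by the shell command python3 -m inch 'ROWS'. ROWS is JSON, a list of rows, each a list of 3 entries, a list of its own where there are three numbers: the shift along the tool's x, y, z in units of 60 mm (1.0 is 60 mm), then the turn about the tool's z in units of 5 degrees (1.0 is 5 degrees), then the closure, from -1 (fully open) to 1 (shut). In form: [[[tx, ty, tz], turn, claw], ...]. A call has exactly 10 rows; each row shifts and turns the commanded pose from where the row before left it, along the tool's axes as they then stand; what a row does not reach is not made up. A row lasts 1/8 s, in which the tool goes at most 62.5 mm and 10.7 degrees, less where a joint would pass 70% of its speed; a pose out of reach is approached as far as the arm can. A call is refused whole if a number of a shift passes 1 or a number of a turn 1, either way. A call with a gripper value outside its range is refused whole. The fingers move at their own pace and stop on an object; the grip force is fixed at half the most. Time passes only in rows, so rows that do not move let the fingers close, or fill a call up. It gives the time, the measured TCP pose, the force, the opening and the grip force at its end, in the units of the state.
- env.state(): the state, without advancing time (a new reading comes with each control period).
- eyes.read_camera(name): name is "scene" or "top" or "wrist"; returns a dict with "pixels" (420x560x3 uint8, red, green, blue), "fx", "fy", "cx", "cy" (pixels), "extrinsics" (4x4, takes a point from world to camera coordinates). Camera axes: x right, y down, z forward; pixel columns grow to the right and rows downward; lengths in mm; the calibration is good to about 2 mm. The wrist camera is an equidistant fisheye: a pixel r from the principal point sees the ray r / f radians off the axis. A picture is of the moment at which its call begins. There is no depth.
- env.job_done(): hands the job in; it is judged then, once.
Trained networks look in a picture, given as the dict that the camera call returned (one of the last four; its "shot" number tells which), for a name from the list of things; names that differ only in an ending like _2 or _b are one class to them, and where a whole thing is asked for, a point or a joint stands for the part that bears it (a point fixed in the world has none). Each returns a list of dicts, best first, with "score" (0 to 1); they miss things now and then, are a little off and sometimes report something else, mostly with a low value. They report only what shows in the picture. A call takes as long as a camera call.
- eyes.boxes_of(name, picture): "centre" ([row, column] in pixels, amid what is visible of it).
- eyes.cut_out(name, picture): "mask" (420x560 bool, what is visible of it) and "centre" ([row, column] in pixels, amid what is visible of it).
- eyes.spot_point(name, picture): "centre" ([row, column] in pixels: a listed point, or the origin of a listed thing).
The state is a dict: "t": time; "joints": joint angles; "qvel": joint speeds; "tau": joint torques, N m; "eef_pos": TCP position; "tcp_rot": TCP orientation; "ft_force": force on the tool from outside, world axes, zero at the start; "moment": the same for the moment, N m; "opening": opening from 0.0 (shut) to 1.0 (fully open); "grip_force": force on a finger pad.
Only numpy, scipy, OpenCV 4.12 (cv2) and the standard library are available. Lean on these libraries where they do the work, as an engineer would, in place of code of your own. Each camera call takes 0.05 s, during which the arm holds its last target. There are 200 camera calls.

## Working session

There is one attempt and no reset: what is moved stays moved. The work goes in short steps, Python scripts to look and compute and a shell command to move; the robot and the scene stay as the last step left them, time stands still between calls to the robot, and variables do not carry over. Pictures are saved under pics/ and viewed, at most 14 in all, crops included, and the job is handed in when it is done.

```bash
mkdir -p pics; ls; cat > h.py <<'E'
import numpy as np, cv2
from cell import env, eyes
N=["dish","hide","bark","stone","gauge","wash_basket","bake_pan","dry_tray","jar","dish_stack"]
def ray(p,rc):
    r,c=rc; E=np.array(p["extrinsics"]);x=(c-p["cx"])/p["fx"];y=(r-p["cy"])/p["fy"]
    d=np.array([x,y,1.]);R=E[:3,:3];return -R.T@E[:3,3],R.T@d
def at(p,rc,z):
    o,d=ray(p,rc);return o+d*(z-o[2])/d[2]
def save(p,n): cv2.imwrite("pics/"+n,p["pixels"][:,:,::-1])
E
python3 - <<'E'
from h import *
s=env.state();print(s,env.pinch_z)
for cam in ["top","scene"]:
    p=eyes.read_camera(cam);save(p,cam+"0.png");E=np.array(p["extrinsics"]);print(cam,-E[:3,:3].T@E[:3,3])
    for n in N:
        for d in eyes.spot_point(n,p)[:2]: print(n,np.round(d["score"],2),np.round(d["centre"]),np.round(at(p,d["centre"],0)[:2]))
E
```

```text
pics
{'t': 0.0, 'joints': array([-1.27258750e+00,  4.91513314e-01,  1.55944614e+00,  5.01282834e-06,
        1.09173937e+00, -1.05641166e-01]), 'qvel': array([ 4.97708308e-05,  2.33741046e-04,  1.46998960e-03,  8.32227056e-04,
       -1.36825787e-03, -1.02487192e-03]), 'tau': array([ 5.62213809e-04, -6.12648082e+01, -2.58185667e+01,  6.92627463e-02,
        4.82147781e-02, -1.39073031e-04]), 'eef_pos': array([ 245.52434621, -574.47865031,  214.09163241]), 'tcp_rot': array([-3.14049312e+00, -1.21060629e-04,  4.03847612e-01]), 'ft_force': array([-0.99381743, -0.02012656, -0.15422566]), 'moment': array([-0.00262973,  0.00449231, -0.04875814]), 'grip_force': 0.0, 'opening': 0.9992455576597526} -18.8
top [412.12004876  -8.4263993  918.11624335]
dish 0.74 [298. 141.] [333. 293.]
hide 0.57 [249. 236.] [430.  93.]
bark 0.69 [297. 145.] [334. 285.]
stone 0.67 [250. 331.] [ 422. -106.]
gauge 0.96 [293. 423.] [ 331. -290.]
wash_basket 0.83 [162. 157.] [621. 264.]
bake_pan 0.78 [157. 401.] [ 618. -263.]
dry_tray 0.92 [134. 284.] [675. -14.]
jar 0.63 [244. 167.] [444. 240.]
dish_stack 0.85 [239. 394.] [ 443. -238.]
scene [ 849.32672271 -450.6033655   941.20542085]
dish 0.7 [224. 284.] [518.   2.]
hide 0.89 [175. 276.] [427.  89.]
hide 0.5 [356. 240.] [ 625. -264.]
bark 0.68 [100. 299.] [330. 297.]
stone 0.76 [233. 209.] [ 412. -112.]
gauge 0.71 [277. 112.] [ 332. -301.]
gauge 0.54 [275. 341.] [675. -21.]
wash_basket 0.67 [168. 393.] [615. 265.]
bake_pan 0.78 [356. 235.] [ 618. -269.]
dry_tray 0.77 [274. 340.] [672. -19.]
jar 0.96 [136. 325.] [446. 244.]
dish_stack 0.57 [286. 176.] [ 442. -236.]
```

View pics/top0.png

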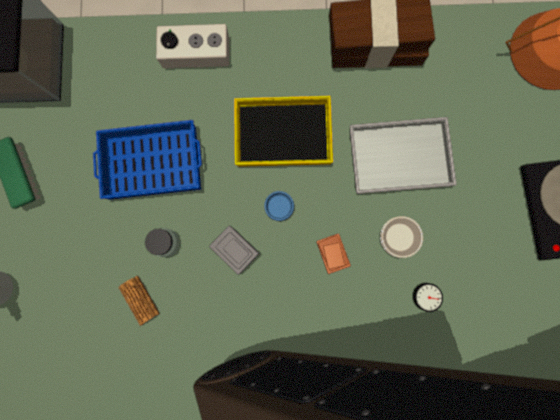

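View pics/scene0.png

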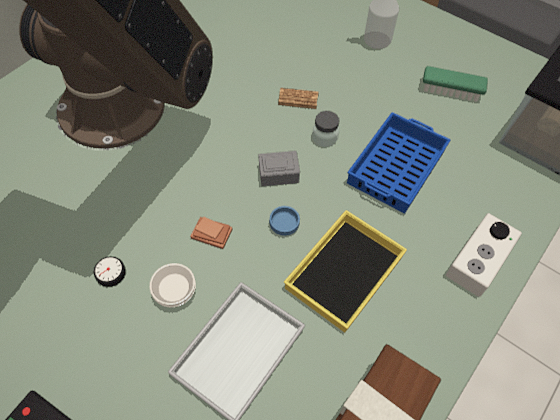

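```bash
cat > fit.py <<'E'
from h import *
from scipy.optimize import minimize
def box(l,w,z0,z1): return [[a*l/2,b*w/2,z] for a in(-1,1) for b in(-1,1) for z in(z0,z1)]
def cyl(r0,r1,h): return [[r*np.cos(t),r*np.sin(t),z] for t in np.linspace(0,6.28,40) for r,z in((r0,0),(r1,h))]
M=dict(dish=cyl(27,31,24)+cyl(27,31,7),hide=box(84,60,0,32)+box(60,40,32,45),bark=box(92,44,0,13)+box(92,20,13,25),
 stone=box(72,50,0,11)+box(54,36,11,23),gauge=cyl(29,29,20),jar=cyl(30,30,62),dish_stack=cyl(30,42,36),
 wash_basket=box(140,200,0,40),bake_pan=box(140,200,0,26),dry_tray=box(140,200,0,32))
def proj(p,P):
    E=np.array(p["extrinsics"]);c=P@E[:3,:3].T+E[:3,3]
    return np.c_[p["fx"]*c[:,0]/c[:,2]+p["cx"],p["fy"]*c[:,1]/c[:,2]+p["cy"]]
def hullmask(uv):
    m=np.zeros((1680,2240),np.uint8);h=cv2.convexHull((uv*4+1.5).astype(np.float32))
    cv2.fillConvexPoly(m,np.round(h*16).astype(np.int32),1,shift=4);return cv2.resize(m.astype(np.float32),(560,420),interpolation=cv2.INTER_AREA)
def fit(n,obs,x0,z=0):
    P=np.array(M[n],float)+[0,0,z]
    def cost(v):
        c,s=np.cos(v[2]/30),np.sin(v[2]/30);Q=P@np.array([[c,s,0],[-s,c,0],[0,0,1]])+[v[0],v[1],0]
        t=0
        for p,m in obs:
            h=hullmask(proj(p,Q));t+=1-np.minimum(h,m).sum()/np.maximum(h,m).sum()
        return t/len(obs)
    best=None
    yaws=[0] if n in("dish","gauge","jar","dish_stack") else ([0] if n[-4:] in("sket","_pan","tray") else [-60,-30,0,30,60])
    for y in yaws:
        y=np.radians(y)*30
        S=np.array([[x0[0],x0[1],y],[x0[0]+10,x0[1],y],[x0[0],x0[1]+10,y],[x0[0],x0[1],y+8]])
        r=minimize(cost,S[0],method="Nelder-Mead",options=dict(initial_simplex=S,maxiter=90,xatol=.2,fatol=1e-4))
        if best is None or r.fun<best.fun: best=r
    return best.x[:2],np.degrees(best.x[2]/30),best.fun
def near(n,p,xy,z=0):
    for d in eyes.cut_out(n,p):
        if np.hypot(*(at(p,d["centre"],15+z)[:2]-xy))<45: return d["mask"].astype(np.float32)
E
cat > m.py <<'E'
from fit import *
G=dict(dish=(515,2),hide=(430,91),bark=(332,291),stone=(416,-109),gauge=(331,-295),wash_basket=(618,264),bake_pan=(618,-266),dry_tray=(673,-16),jar=(445,242),dish_stack=(442,-237))
ps=[eyes.read_camera(c) for c in("top","scene")]
for n in N:
    O=[(p,near(n,p,G[n])) for p in ps];O=[o for o in O if o[1] is not None]
    if not O: print(n,"none");continue
    for o in [O]+[[q] for q in O]:
        x,y,f=fit(n,o,G[n]);print(n,len(o),np.round(x,1),round(y,1),round(f,3))
E
time python3 m.py
```

```text
dish 2 [517.8   1.7] 7.3 0.069
dish 1 [517.9   1.7] 9.1 0.037
dish 1 [517.1   1. ] 8.3 0.096
hide 2 [428.   96.9] 44.0 0.063
hide 1 [429.3  96. ] 45.8 0.055
hide 1 [426.9  97.4] 42.6 0.05
bark 2 [328.9 295.5] 30.0 0.068
bark 1 [330.3 296.2] 29.6 0.075
bark 1 [328.2 295.2] 30.5 0.056
stone 2 [ 416.6 -108. ] 18.4 0.074
stone 1 [ 417.1 -108. ] 18.7 0.084
stone 1 [ 416.6 -108. ] 18.1 0.062
gauge 2 [ 325.  -295.9] 7.3 0.072
gauge 1 [ 324.9 -296.4] 7.7 0.086
gauge 1 [ 325.1 -295.9] 7.3 0.056
wash_basket 2 [619.6 274.5] 5.2 0.055
wash_basket 1 [622.1 275.1] 5.1 0.052
wash_basket 1 [617.8 275.1] 5.0 0.036
bake_pan 2 [ 618.  -259.1] 3.3 0.033
bake_pan 1 [ 619.6 -259.6] 3.1 0.035
bake_pan 1 [ 616.9 -258.3] 3.0 0.027
dry_tray 1 [677.8  -9.9] -0.2 0.032
dry_tray 1 [677.8  -9.9] -0.2 0.032
jar 2 [447.7 243. ] 3.6 0.14
jar 1 [447.4 239.3] -0.7 0.134
jar 1 [449.1 241. ] 4.8 0.141
dish_stack 2 [ 447.5 -244.5] 13.6 0.056
dish_stack 1 [ 446.9 -243.2] 16.8 0.038
dish_stack 1 [ 448.2 -245.8] 14.3 0.048
real	0m35.238s
user	0m59.808s
sys	0m25.797s
```

```bash
cat > go.py <<'E'
import sys,numpy as np
from cell import env
x,y,z,w=map(float,sys.argv[1:5]);s=env.state();p=s["eef_pos"];cw=np.degrees(s["tcp_rot"][2])
a=np.radians(w);d=np.array([x,y,z])-p
print("t",round(s["t"],2),"pos",np.round(p,1),"yaw",round(cw,1),"F",np.round(s["ft_force"],1),"open",round(s["opening"]*95,1))
print("turn",round((cw-w)/5,2),"shift after turn",np.round(np.array([d[0]*np.cos(a)+d[1]*np.sin(a),d[0]*np.sin(a)-d[1]*np.cos(a),-d[2]])/60,2))
E
python3 -m inch '[[[0,0,0],-1,-1],[[0,0,0],-1,-1],[[0,0,0],-1,-1],[[0,0,0],-1,-1],[[0,0,0],-1,-1],[[0,0,0],-1,-1],[[0,0,0],-1,-1],[[0,0,0],-1,-1],[[0,0,0],-1,-1],[[0,0,0],-1,-1]]'
python3 go.py 517.8 1.7 90 73
```

```text
t: 3.45
eef_pos: [245.6, -574.7, 214.7]
tcp_rot: [3.142, 0.0, 1.279]
ft_force: [-0.0, 0.1, -0.2]
opening: 0.999
grip_force: 0.0
t 3.45 pos [ 245.6 -574.7  214.7] yaw 73.3 F [-0.   0.1 -0.2] open 94.9
turn 0.06 shift after turn [10.51  1.53  2.08]
```

```bash
python3 -m inch '[[[0.95,0.15,0],0,-1],[[0.95,0.15,0],0,-1],[[0.95,0.15,0],0,-1],[[0.95,0.15,0],0,-1],[[0.95,0.15,0],0,-1],[[0.95,0.15,0],0,-1],[[0.95,0.15,0.2],0,-1],[[0.95,0.15,0.3],0,-1],[[0.95,0.15,0.4],0,-1],[[0.9,0.15,0.4],0,-1]]'
python3 go.py 517.8 1.7 40 73.3
```

```text
t: 4.7
eef_pos: [497.1, -56.5, 136.2]
tcp_rot: [3.14, 0.0, 1.277]
ft_force: [-0.2, -1.0, 0.1]
opening: 0.997
grip_force: 0.0
t 4.7 pos [497.1 -56.5 136.2] yaw 73.1 F [-0.2 -1.   0.1] open 94.8
turn -0.03 shift after turn [1.03 0.05 1.6 ]
```

```bash
python3 -m inch '[[[0.6,0.05,0],0,-1],[[0.43,0,0.3],0,-1],[[0,0,0.5],0,-1],[[0,0,0.5],0,-1],[[0,0,0.4],0,-1],[[0,0,0.2],0,-1],[[0,0,0.1],0,-1],[[0,0,0.1],0,-1],[[0,0,0],0,-1],[[0,0,0],0,-1]]'
python3 go.py 517.8 1.7 5 73.3
python3 -c "
from h import *
save(eyes.read_camera('wrist'),'w1.png')"
```

```text
t: 5.95
eef_pos: [517.2, -0.0, 11.0]
tcp_rot: [3.141, -0.0, 1.276]
ft_force: [-0.1, 0.1, 0.6]
opening: 1.001
grip_force: 0.0
t 5.95 pos [517.2  -0.   11. ] yaw 73.1 F [-0.1  0.1  0.6] open 95.1
turn -0.03 shift after turn [0.03 0.   0.1 ]
```

View pics/w1.png

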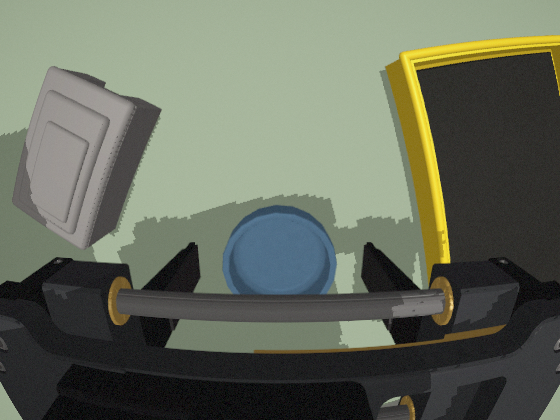

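The picture shows the dish at column 279, midway between the fingers (tips at about columns 195 and 367). I'll lower the last few mm and grip.

```bash
python3 -m inch '[[[0.03,0,0.1],0,-1],[[0,0,0],0,1],[[0,0,0],0,1],[[0,0,0],0,1],[[0,0,0],0,1],[[0,0,0],0,1],[[0,0,0],0,1],[[0,0,0],0,1],[[0,0,-0.2],0,1],[[0,0,-0.6],0,1]]'
python3 go.py 615.1 326.3 110 95
```

```text
t: 7.25
eef_pos: [516.8, 1.8, 52.5]
tcp_rot: [-3.139, 0.001, 1.276]
ft_force: [1.0, -0.2, -2.0]
opening: 0.654
grip_force: 30.0
t 7.25 pos [516.8   1.8  52.5] yaw 73.1 F [ 1.  -0.2 -2. ] open 62.2
turn -4.37 shift after turn [ 5.24  2.1  -0.96]
```

```bash
python3 -m inch '[[[0,0,-0.3],-1,1],[[0,0,-0.3],-1,1],[[0,0,-0.3],-1,1],[[0,0,-0.06],-1,1],[[0,0,0],-0.37,1],[[0.6,0.24,0],0,1],[[0.9,0.36,0],0,1],[[0.9,0.36,0],0,1],[[0.9,0.36,0],0,1],[[0.9,0.36,0],0,1]]'
python3 go.py 615.1 326.3 9.5 95
```

```text
t: 8.5
eef_pos: [596.2, 263.4, 110.1]
tcp_rot: [-3.141, 0.0, 1.657]
ft_force: [0.7, -1.0, -1.4]
opening: 0.652
grip_force: 30.0
t 8.5 pos [596.2 263.4 110.1] yaw 94.9 F [ 0.7 -1.  -1.4] open 61.9
turn -0.01 shift after turn [1.02 0.41 1.68]
```

```bash
python3 -m inch '[[[0.6,0.24,0],0,1],[[0.43,0.18,0],0,1],[[0,0,0.3],0,1],[[0,0,0.4],0,1],[[0,0,0.4],0,1],[[0,0,0.3],0,1],[[0,0,0.1],0,1],[[0,0,0.08],0,1],[[0,0,0.04],0,1],[[0,0,0],0,1]]'
python3 go.py 615.1 326.3 9 95
```

```text
t: 9.75
eef_pos: [616.0, 325.4, 13.4]
tcp_rot: [3.141, -0.0, 1.658]
ft_force: [-0.6, 0.5, -1.1]
opening: 0.656
grip_force: 30.0
t 9.75 pos [616.  325.4  13.4] yaw 95.0 F [-0.6  0.5 -1.1] open 62.4
turn -0.0 shift after turn [ 0.02 -0.01  0.07]
```

```bash
python3 -m inch '[[[0,0,0.03],0,1],[[0,0,0.02],0,1],[[0,0,0.01],0,1],[[0,0,0.01],0,1],[[0,0,0],0,1],[[0,0,0],0,-0.6],[[0,0,0],0,-0.6],[[0,0,0],0,-0.6],[[0,0,0],0,-0.6],[[0,0,0],0,-0.6]]'
```

```text
t: 11.0
eef_pos: [615.8, 325.3, 8.8]
tcp_rot: [3.142, 0.0, 1.658]
ft_force: [0.3, -0.1, -0.2]
opening: 0.802
grip_force: 0.0
```

```bash
python3 -m inch '[[[0,0,-0.4],0,-0.6],[[0,0,-0.8],0,-0.6],[[0,0,-0.6],1,-1],[[0,0,0],1,-1],[[0,0,0],1,-1],[[0,0,0],1,-1],[[0,0,0],1,-1],[[0,0,0],1,-1],[[0,0,0],1,-1],[[0,0,0],1,-1]]'
python3 go.py 428 96.9 80 44
python3 -c "
from h import *
save(eyes.read_camera('top'),'t1.png')"
```

```text
t: 12.25
eef_pos: [615.8, 325.3, 116.8]
tcp_rot: [3.142, 0.0, 0.957]
ft_force: [-0.1, 0.3, 0.9]
opening: 0.998
grip_force: 0.0
t 12.25 pos [615.8 325.3 116.8] yaw 54.8 F [-0.1  0.3  0.9] open 94.8
turn 2.16 shift after turn [-4.9   0.56  0.61]
```

View pics/t1.png

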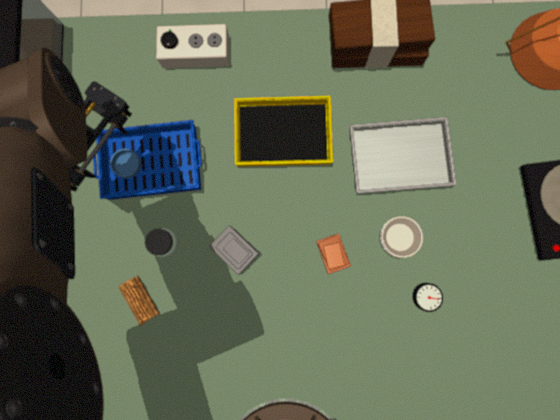

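The dish sits flat in the basket's left end (about column 125, row 163), and everything else is undisturbed. Next, the hide.

```bash
python3 -m inch '[[[0,0,0],1,-1],[[0,0,0],1,-1],[[0,0,0],0.16,-1],[[-0.5,0.06,0],0,-1],[[-0.9,0.1,0],0,-1],[[-0.9,0.1,0],0,-1],[[-0.9,0.1,0],0,-1],[[-0.9,0.1,0],0,-1],[[-0.5,0.06,0],0,-1],[[-0.3,0.04,0.3],0,-1]]'
python3 go.py 428 96.9 10 44
python3 -c "
from h import *
save(eyes.read_camera('wrist'),'w2.png')"
```

```text
t: 13.55
eef_pos: [428.2, 95.4, 99.7]
tcp_rot: [3.14, -0.002, 0.773]
ft_force: [0.2, -0.1, -1.2]
opening: 1.0
grip_force: 0.0
t 13.55 pos [428.2  95.4  99.7] yaw 44.3 F [ 0.2 -0.1 -1.2] open 95.0
turn 0.06 shift after turn [ 0.02 -0.02  1.49]
```

View pics/w2.png

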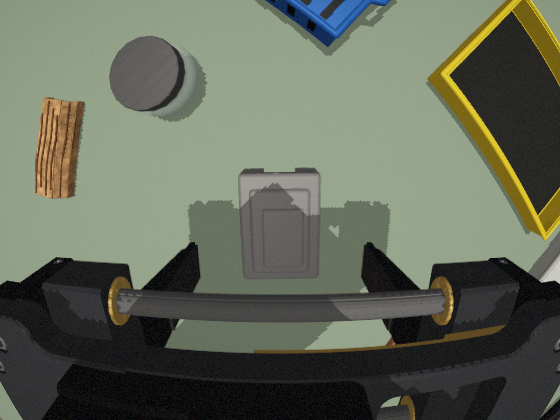

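The hide is centred at column 280 and square to the fingers. I'll descend, grip and lift.

```bash
python3 -m inch '[[[0,0,0.5],0,-1],[[0,0,0.6],0,-1],[[0,0,0.3],0,-1],[[0,0,0.12],0,-1],[[0,0,0],0,1],[[0,0,0],0,1],[[0,0,0],0,1],[[0,0,0],0,1],[[0,0,0],0,1],[[0,0,0],0,1]]'
python3 -m inch '[[[0,0,-0.2],0,1],[[0,0,-0.5],0,1],[[0,0,-0.5],1,1],[[0,0,-0.4],1,1],[[0,0,0],1,1],[[0,0,0],1,1],[[0,0,0],1,1],[[0,0,0],1,1],[[0,0,0],1,1],[[0,0,0],0.86,1]]'
python3 go.py 623.3 232.7 110 5
```

```text
t: 14.85
eef_pos: [428.6, 96.3, 8.0]
tcp_rot: [3.141, -0.001, 0.771]
ft_force: [-0.5, 0.6, 7.2]
opening: 0.626
grip_force: 29.9
t: 16.1
eef_pos: [428.2, 96.3, 104.2]
tcp_rot: [3.142, -0.0, 0.083]
ft_force: [-0.0, 0.8, -0.8]
opening: 0.629
grip_force: 29.9
t 16.1 pos [428.2  96.3 104.2] yaw 4.7 F [-0.   0.8 -0.8] open 59.7
turn -0.05 shift after turn [ 3.44 -1.98 -0.1 ]
```

```bash
python3 -m inch '[[[0.4,-0.23,0],0,1],[[0.7,-0.4,0],0,1],[[0.8,-0.46,0],0,1],[[0.7,-0.4,0],0,1],[[0.5,-0.29,0],0,1],[[0.34,-0.2,0],0,1],[[0,0,0],0,1],[[0,0,0.3],0,1],[[0,0,0.4],0,1],[[0,0,0],0,1]]'
python3 go.py 623.3 232.7 12 5
```

```text
t: 17.35
eef_pos: [622.1, 231.3, 59.5]
tcp_rot: [3.141, 0.004, 0.085]
ft_force: [0.5, 0.0, -1.2]
opening: 0.63
grip_force: 29.9
t 17.35 pos [622.1 231.3  59.5] yaw 4.9 F [ 0.5  0.  -1.2] open 59.9
turn -0.03 shift after turn [ 0.02 -0.02  0.79]
```

```bash
python3 -m inch '[[[0.02,-0.02,0.2],0,1],[[0,0,0.2],0,1],[[0,0,0.15],0,1],[[0,0,0.1],0,1],[[0,0,0.06],0,1],[[0,0,0.04],0,1],[[0,0,0.02],0,1],[[0,0,0],0,1],[[0,0,0],0,1],[[0,0,0],0,1]]'
python3 go.py 623.3 232.7 12 5
```

```text
t: 18.6
eef_pos: [625.1, 233.5, 15.5]
tcp_rot: [3.142, -0.0, 0.085]
ft_force: [0.1, 0.6, -1.6]
opening: 0.633
grip_force: 29.9
t 18.6 pos [625.1 233.5  15.5] yaw 4.9 F [ 0.1  0.6 -1.6] open 60.1
turn -0.02 shift after turn [-0.03  0.01  0.06]
```

```bash
python3 -m inch '[[[0,0,0.03],0,1],[[0,0,0.02],0,1],[[0,0,0.01],0,1],[[0,0,0],0,1],[[0,0,0],0,1],[[0,0,0],0,-0.47],[[0,0,0],0,-0.47],[[0,0,0],0,-0.47],[[0,0,0],0,-0.47],[[0,0,0],0,-0.47]]'
python3 -m inch '[[[0,0,-0.3],0,-0.47],[[0,0,-0.6],0,-0.47],[[0,0,-0.8],0,-0.47],[[0,0,-0.2],-1,-1],[[0,0,0],-1,-1],[[0,0,0],-1,-1],[[0,0,0],-1,-1],[[0,0,0],-1,-1],[[0,0,0],0,-1],[[0,0,0],0,-1]]'
python3 go.py 328.9 295.5 90 30
```

```text
t: 19.85
eef_pos: [625.1, 233.5, 11.8]
tcp_rot: [3.142, -0.0, 0.085]
ft_force: [-0.3, 0.5, 0.0]
opening: 0.735
grip_force: 0.0
t: 21.1
eef_pos: [625.1, 233.6, 126.5]
tcp_rot: [3.141, -0.001, 0.52]
ft_force: [-0.7, -0.0, 0.0]
opening: 1.002
grip_force: 0.0
t 21.1 pos [625.1 233.6 126.5] yaw 29.8 F [-0.7 -0.   0. ] open 95.2
turn -0.04 shift after turn [-3.76 -3.36  0.61]
```

```bash
python3 -m inch '[[[-0.4,-0.36,0],0,-1],[[-0.7,-0.62,0],0,-1],[[-0.7,-0.62,0],0,-1],[[-0.7,-0.63,0],0,-1],[[-0.7,-0.63,0],0,-1],[[-0.36,-0.33,0],0,-1],[[-0.2,-0.17,0],0,-1],[[0,0,0.4],0,-1],[[0,0,0.2],0,-1],[[0,0,0],0,-1]]'
python3 go.py 328.9 295.5 3 30
python3 -c "
from h import *
save(eyes.read_camera('wrist'),'w3.png')"
```

```text
t: 22.35
eef_pos: [329.2, 295.7, 89.2]
tcp_rot: [3.141, 0.002, 0.521]
ft_force: [0.6, -0.3, -0.4]
opening: 1.003
grip_force: 0.0
t 22.35 pos [329.2 295.7  89.2] yaw 29.8 F [ 0.6 -0.3 -0.4] open 95.3
turn -0.03 shift after turn [-0.01  0.    1.44]
```

View pics/w3.png

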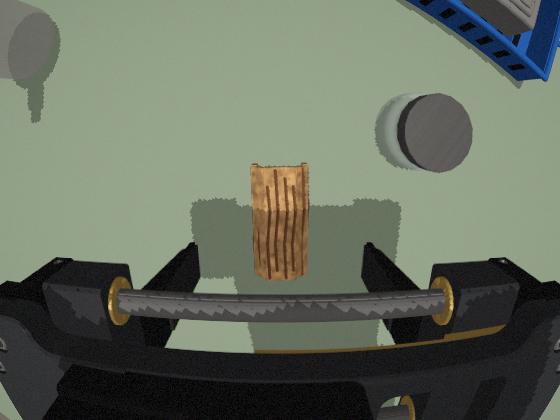

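The bark is centred at column 280 and aligned with the fingers, and the jar is clear of them. I'll grip it low.

```bash
python3 -m inch '[[[0,0,0.4],0,-1],[[0,0,0.5],0,-1],[[0,0,0.3],0,-1],[[0,0,0.15],0,-1],[[0,0,0.08],0,-1],[[0,0,0],0,0],[[0,0,0],0,1],[[0,0,0],0,1],[[0,0,0],0,1],[[0,0,0],0,1]]'
python3 -m inch '[[[0,0,0],0,1],[[0,0,0],0,1],[[0,0,-0.2],0,1],[[0,0,-0.5],0,1],[[0,0,-0.6],0,1],[[0,0,-0.5],1,1],[[0,0,0],1,1],[[0,0,0],1,1],[[0,0,0],1,1],[[0,0,0],1,1]]'
python3 go.py 615.5 -214.2 110 3.2
```

```text
t: 23.65
eef_pos: [329.0, 295.9, 4.1]
tcp_rot: [3.142, -0.0, 0.522]
ft_force: [-0.7, 0.7, -0.0]
opening: 0.528
grip_force: 0.0
t: 24.9
eef_pos: [328.8, 295.9, 112.7]
tcp_rot: [-3.141, -0.0, 0.082]
ft_force: [-0.3, -0.3, -0.1]
opening: 0.459
grip_force: 29.9
t 24.9 pos [328.8 295.9 112.7] yaw 4.7 F [-0.3 -0.3 -0.1] open 43.6
turn 0.3 shift after turn [4.3  8.75 0.05]
```

```bash
python3 -m inch '[[[0,0,0],0.3,1],[[0.3,0.6,0],0,1],[[0.4,0.82,0],0,1],[[0.4,0.82,0],0,1],[[0.4,0.82,0],0,1],[[0.4,0.82,0],0,1],[[0.4,0.82,0],0,1],[[0.4,0.82,0],0,1],[[0.4,0.82,0],0,1],[[0.4,0.82,0],0,1]]'
python3 go.py 615.5 -214.2 11 3.2
```

```text
t: 26.15
eef_pos: [564.5, -122.3, 112.5]
tcp_rot: [3.142, -0.0, 0.06]
ft_force: [0.6, 0.9, -0.0]
opening: 0.461
grip_force: 29.9
t 26.15 pos [ 564.5 -122.3  112.5] yaw 3.4 F [ 0.6  0.9 -0. ] open 43.8
turn 0.05 shift after turn [0.76 1.58 1.69]
```

```bash
python3 -m inch '[[[0.38,0.77,0],0,1],[[0.26,0.53,0],0,1],[[0.13,0.27,0],0,1],[[0,0,0.4],0,1],[[0,0,0.5],0,1],[[0,0,0.4],0,1],[[0,0,0.2],0,1],[[0,0,0.1],0,1],[[0,0,0.04],0,1],[[0,0,0],0,1]]'
python3 go.py 615.5 -214.2 8.1 3.2
```

```text
t: 27.4
eef_pos: [615.9, -211.9, 14.2]
tcp_rot: [3.141, -0.001, 0.059]
ft_force: [0.7, -0.5, -0.8]
opening: 0.459
grip_force: 29.9
t 27.4 pos [ 615.9 -211.9   14.2] yaw 3.4 F [ 0.7 -0.5 -0.8] open 43.6
turn 0.04 shift after turn [-0.01  0.04  0.1 ]
```

```bash
python3 -m inch '[[[0,0.04,0.03],0,1],[[0,0,0.03],0,1],[[0,0,0.02],0,1],[[0,0,0.015],0,1],[[0,0,0],0,1],[[0,0,0],0,-0.22],[[0,0,0],0,-0.22],[[0,0,0],0,-0.22],[[0,0,0],0,-0.22],[[0,0,0],0,-0.22]]'
python3 -m inch '[[[0,0,-0.3],0,-0.22],[[0,0,-0.6],0,-0.22],[[0,0,-0.8],-1,-0.22],[[0,0,0],-1,-1],[[0,0,0],-1,-1],[[-0.4,-0.2,0],0,-1],[[-0.7,-0.3,0],0,-1],[[-0.7,-0.3,0],0,-1],[[-0.4,-0.2,0],0,-1],[[-0.4,-0.2,0],0,-1]]'
python3 go.py 416.6 -108 90 18.4
```

```text
t: 28.65
eef_pos: [615.8, -214.2, 7.9]
tcp_rot: [3.142, 0.0, 0.059]
ft_force: [-0.5, -0.1, -0.3]
opening: 0.607
grip_force: 0.0
t: 29.9
eef_pos: [444.3, -195.1, 111.2]
tcp_rot: [3.14, -0.001, 0.321]
ft_force: [0.1, -0.6, 0.1]
opening: 1.004
grip_force: 0.0
t 29.9 pos [ 444.3 -195.1  111.2] yaw 18.4 F [ 0.1 -0.6  0.1] open 95.4
turn -0.0 shift after turn [ 0.02 -1.52  0.35]
```

```bash
python3 -m inch '[[[0,-0.5,0],0,-1],[[0,-0.6,0],0,-1],[[0,-0.4,0],0,-1],[[0,0,0.2],0,-1],[[0,0,0.3],0,-1],[[0,0,0],0,-1],[[0,0,0],0,-1],[[0,0,0],0,-1],[[0,0,0],0,-1],[[0,0,0],0,-1]]'
python3 go.py 416.6 -108 3.5 18.4
python3 -c "
from h import *
save(eyes.read_camera('wrist'),'w4.png');save(eyes.read_camera('scene'),'s4.png')"
```

```text
t: 31.15
eef_pos: [416.7, -109.8, 80.1]
tcp_rot: [3.141, -0.0, 0.321]
ft_force: [-1.2, -0.4, 0.5]
opening: 0.999
grip_force: 0.0
t 31.15 pos [ 416.7 -109.8   80.1] yaw 18.4 F [-1.2 -0.4  0.5] open 94.9
turn -0.0 shift after turn [ 0.01 -0.03  1.28]
```

View pics/w4.png

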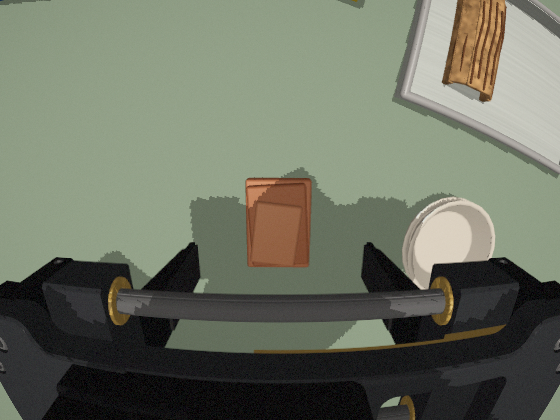

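View pics/s4.png

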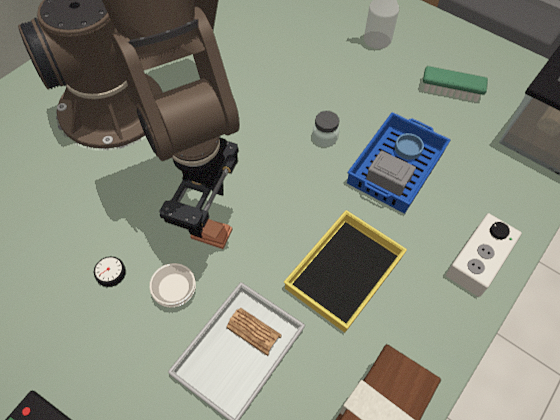

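The dish, hide and bark all lie flat in the right trays, and the stone sits at column 279 between the fingers. Next, grip the stone.

```bash
python3 -m inch '[[[0,-0.03,0.4],0,-1],[[0,0,0.4],0,-1],[[0,0,0.28],0,-1],[[0,0,0.12],0,-1],[[0,0,0.08],0,-1],[[0,0,0],0,0],[[0,0,0],0,1],[[0,0,0],0,1],[[0,0,0],0,1],[[0,0,0],0,1]]'
python3 -m inch '[[[0,0,0],0,1],[[0,0,0],0,1],[[0,0,-0.2],0,1],[[0,0,-0.5],0,1],[[0,0,-0.6],0,1],[[0,0,-0.5],1,1],[[0,0,0],1,1],[[0,0,0],1,1],[[0,0,0],0,1],[[0,0,0],0,1]]'
python3 go.py 620.5 -304 110 3.4
```

```text
t: 32.5
eef_pos: [416.1, -108.0, 3.2]
tcp_rot: [3.141, -0.0, 0.321]
ft_force: [0.8, -0.2, -0.1]
opening: 0.532
grip_force: 0.0
t: 33.75
eef_pos: [416.0, -107.9, 111.3]
tcp_rot: [3.142, 0.0, 0.061]
ft_force: [0.3, -0.2, -2.8]
opening: 0.524
grip_force: 30.0
t 33.75 pos [ 416.  -107.9  111.3] yaw 3.5 F [ 0.3 -0.2 -2.8] open 49.8
turn 0.02 shift after turn [3.21 3.46 0.02]
```

```bash
python3 -m inch '[[[0.3,0.32,0],0,1],[[0.6,0.64,0],0,1],[[0.6,0.64,0],0,1],[[0.6,0.65,0],0,1],[[0.5,0.55,0],0,1],[[0.36,0.4,0],0,1],[[0.25,0.26,0],0,1],[[0,0,0],0,1],[[0,0,0.4],0,1],[[0,0,0.2],0,1]]'
python3 go.py 620.5 -304 8 3.4
```

```text
t: 35.0
eef_pos: [619.5, -302.9, 74.0]
tcp_rot: [-3.14, 0.002, 0.06]
ft_force: [0.6, -0.4, -2.2]
opening: 0.52
grip_force: 30.0
t 35.0 pos [ 619.5 -302.9   74. ] yaw 3.4 F [ 0.6 -0.4 -2.2] open 49.4
turn 0.01 shift after turn [0.01 0.02 1.1 ]
```

```bash
python3 -m inch '[[[0,0,0.3],0,1],[[0,0,0.3],0,1],[[0,0,0.2],0,1],[[0,0,0.12],0,1],[[0,0,0.06],0,1],[[0,0,0.02],0,1],[[0,0,0],0,1],[[0,0,0],0,1],[[0,0,0],0,1],[[0,0,0],0,1]]'
python3 go.py 620.5 -304 7.4 3.4
```

```text
t: 36.25
eef_pos: [620.7, -303.8, 15.3]
tcp_rot: [3.141, -0.0, 0.059]
ft_force: [1.2, 0.4, -2.5]
opening: 0.52
grip_force: 30.0
t 36.25 pos [ 620.7 -303.8   15.3] yaw 3.4 F [ 1.2  0.4 -2.5] open 49.4
turn -0.0 shift after turn [-0.    0.    0.13]
```

```bash
python3 -m inch '[[[0,0,0.04],0,1],[[0,0,0.04],0,1],[[0,0,0.03],0,1],[[0,0,0.015],0,1],[[0,0,0],0,1],[[0,0,0],0,-0.3],[[0,0,0],0,-0.3],[[0,0,0],0,-0.3],[[0,0,0],0,-0.3],[[0,0,0],0,-0.3]]'
python3 -m inch '[[[0,0,-0.3],0,-0.3],[[0,0,-0.6],0,-0.3],[[0,0,-0.8],0,-0.3],[[-0.3,0,-0.1],0,-1],[[-0.8,0,0],0,-1],[[-0.8,0,0],0,-1],[[-0.8,0,0],0,-1],[[-0.8,0,0],0,-1],[[-0.8,0,0],0,-1],[[-0.4,0,0],0,-1]]'
python3 go.py 325 -295.9 70 3.4
```

```text
t: 37.5
eef_pos: [620.6, -303.9, 7.7]
tcp_rot: [3.141, -0.0, 0.059]
ft_force: [0.1, -0.2, 0.1]
opening: 0.652
grip_force: 0.0
t: 38.75
eef_pos: [337.4, -320.6, 116.9]
tcp_rot: [3.141, -0.001, 0.058]
ft_force: [-0.6, -0.0, 0.4]
opening: 0.998
grip_force: 0.0
t 38.75 pos [ 337.4 -320.6  116.9] yaw 3.3 F [-0.6 -0.   0.4] open 94.8
turn -0.01 shift after turn [-0.18 -0.42  0.78]
```

```bash
python3 -m inch '[[[-0.1,-0.22,0],0,-1],[[-0.08,-0.2,0],0,-1],[[0,0,0.4],0,-1],[[0,0,0.38],0,-1],[[0,0,0],0,-1],[[0,0,0],0,-1],[[0,0,0],0,-1],[[0,0,0],0,-1],[[0,0,0],0,-1],[[0,0,0],0,-1]]'
python3 go.py 325 -295.9 3.5 3.4
python3 -c "
from h import *
save(eyes.read_camera('wrist'),'w5.png')"
```

```text
t: 40.0
eef_pos: [326.8, -296.0, 68.9]
tcp_rot: [3.141, -0.0, 0.059]
ft_force: [-0.0, 0.1, -0.6]
opening: 1.002
grip_force: 0.0
t 40.0 pos [ 326.8 -296.    68.9] yaw 3.4 F [-0.   0.1 -0.6] open 95.2
turn -0.0 shift after turn [-0.03 -0.    1.09]
```

View pics/w5.png

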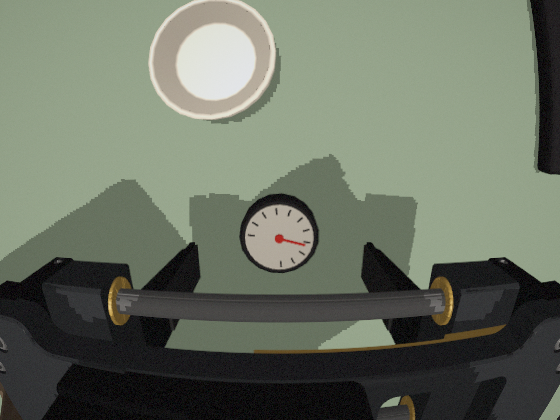

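The gauge is centred at column 279 and the dish stack is well clear. I'll grip it and lift.

```bash
python3 -m inch '[[[-0.03,0,0.3],0,-1],[[0,0,0.4],0,-1],[[0,0,0.2],0,-1],[[0,0,0.12],0,-1],[[0,0,0.07],0,-1],[[0,0,0],0,0],[[0,0,0],0,1],[[0,0,0],0,1],[[0,0,0],0,1],[[0,0,0],0,1]]'
python3 -m inch '[[[0,0,0],0,1],[[0,0,0],0,1],[[0,0,-0.2],0,1],[[0,0,-0.5],0,1],[[0,0,-0.6],0,1],[[0,0,-0.5],0,1],[[0,0,0],0,1],[[0.4,-0.3,0],0,1],[[0.7,-0.6,0],0,1],[[0.7,-0.6,0],0,1]]'
python3 go.py 677.8 -9.9 110 3.4
```

```text
t: 41.3
eef_pos: [325.1, -296.1, 3.6]
tcp_rot: [3.141, -0.0, 0.059]
ft_force: [0.0, 1.4, 2.8]
opening: 0.604
grip_force: 30.0
t: 42.55
eef_pos: [428.1, -198.7, 110.7]
tcp_rot: [-3.141, 0.001, 0.058]
ft_force: [1.0, 0.9, -0.6]
opening: 0.605
grip_force: 30.0
t 42.55 pos [ 428.1 -198.7  110.7] yaw 3.3 F [ 1.   0.9 -0.6] open 57.4
turn -0.02 shift after turn [ 4.34 -2.89  0.01]
```

```bash
python3 -m inch '[[[0.7,-0.47,0],0,1],[[0.75,-0.5,0],0,1],[[0.75,-0.5,0],0,1],[[0.75,-0.5,0],0,1],[[0.7,-0.47,0],0,1],[[0.4,-0.27,0],0,1],[[0.25,-0.15,0],0,1],[[0,0,0.2],0,1],[[0,0,0.5],0,1],[[0,0,0.3],0,1]]'
python3 -m inch '[[[0,0,0.3],0,1],[[0,0,0.15],0,1],[[0,0,0.08],0,1],[[0,0,0.04],0,1],[[0,0,0],0,1],[[0,0,0],0,1],[[0,0,0],0,1],[[0,0,0],0,1],[[0,0,0],0,1],[[0,0,0],0,1]]'
python3 go.py 677.8 -9.9 7.8 3.4
```

```text
t: 43.8
eef_pos: [673.3, -13.8, 48.9]
tcp_rot: [-3.141, 0.003, 0.059]
ft_force: [-0.2, 0.2, -0.0]
opening: 0.604
grip_force: 30.0
t: 45.05
eef_pos: [675.0, -13.3, 17.2]
tcp_rot: [3.141, -0.0, 0.059]
ft_force: [0.3, -0.5, -1.1]
opening: 0.601
grip_force: 30.0
t 45.05 pos [675.  -13.3  17.2] yaw 3.4 F [ 0.3 -0.5 -1.1] open 57.1
turn -0.0 shift after turn [ 0.05 -0.05  0.16]
```

```bash
python3 -m inch '[[[0,0,0.05],0,1],[[0,0,0.05],0,1],[[0,0,0.03],0,1],[[0,0,0.015],0,1],[[0,0,0.01],0,1],[[0,0,0],0,1],[[0,0,0],0,-0.5],[[0,0,0],0,-0.5],[[0,0,0],0,-0.5],[[0,0,0],0,-0.5]]'
python3 -m inch '[[[0,0,-0.2],0,-0.5],[[0,0,-0.5],0,-0.5],[[0,0,-0.8],0,-0.5],[[0,0,-0.8],0,-0.5],[[-0.6,0,-0.4],0,-0.5],[[-0.9,0,0],0,-0.5],[[-0.9,0,0],0,-0.5],[[-0.9,0,0],0,-0.5],[[-0.3,0,0],0,-0.5],[[0,0,0],0,-0.5]]'
python3 -c "
from h import *
save(eyes.read_camera('scene'),'s6.png');save(eyes.read_camera('top'),'t6.png')"
```

```text
t: 46.3
eef_pos: [675.0, -13.3, 7.9]
tcp_rot: [3.141, -0.0, 0.059]
ft_force: [-0.0, 0.1, 0.0]
opening: 0.749
grip_force: 0.0
t: 47.55
eef_pos: [458.9, -26.2, 171.0]
tcp_rot: [3.141, -0.001, 0.059]
ft_force: [-1.0, -0.9, 0.1]
opening: 0.751
grip_force: 0.0
```

View pics/s6.png

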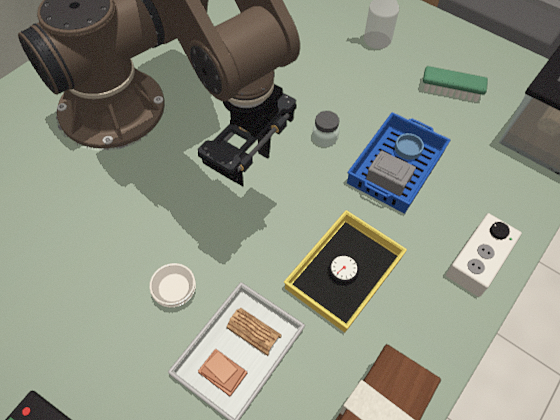

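View pics/t6.png

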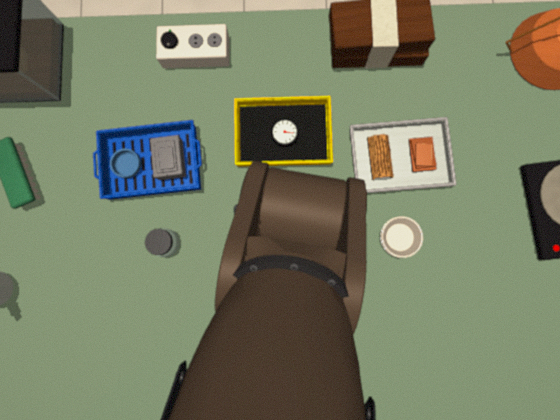

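Both pictures show all five pieces flat and clear of each other: the dish and hide in the basket (top view, columns 125 and 165), the gauge in the yellow tray (284), and the bark and stone in the pan (378 and 423). The jar and the dish stack haven't moved.

```bash
python3 -c "
from cell import env
print(env.job_done())"
```

```text
the job is handed in; nothing more can be done
None
```

The job is handed in at about 48 s: all five pieces lie flat and right way up in their trays, and the jar and dish stack are where they were.

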